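# Take the brass weight from its case to the balance

## Robot

A 6-joint arm with a two-finger parallel gripper is mounted at the origin on a cart in front of the work surface, level with it; the furniture and walls round the work are solid. World frame = base frame: x ahead of the robot, y to its left, z up, the work surface at z = 0. Lengths are in m, angles in rad, forces in N, time in s.
With the tool pointing down it reaches from about 0.425 to 0.95 m from the base axis. Payload 3.5 kg.
Tool frame: the origin (TCP) lies midway between the tips of the shut fingers; the grasp point (between the pads) lies 19 mm behind it; z points along the fingers, y is the line along which they close (so a half turn about z gives the same grasp; the last joint's range is limited). The gripper opens to 85 mm and grips with 20 to 120 N. Pads are 22 mm wide; open, the fingers measure 114 mm over their backs; the gripper's body (76 mm by 85 mm) begins 54 mm behind the grasp point. The pads swing forward as they close: fully open they stand 13 mm farther back than shut.
Start: joints at [-1.382, 0.286, 1.577, -0, 1.279, -0.15], TCP at [0.224, -0.637, 0.203] pointing down, gripper open.
Joint ranges: [-2.77, 2.77], [-0.9, 2.22], [0.21, 2.48], [-1.53, 4.67], [0.24, 2.81], [-2.84, 2.84]. Speed limits (rad/s): [2.79, 2.79, 3.14, 3.14, 3.14, 3.14].

## Interface

Orientations are given as a unit quaternion [x, y, z, w].
In Python, from plant import ctrl gives the robot as it stands. The module is installed in compiled form; this text tells all that it offers.
- The arm moves only by the shell command python3 -m inch 'ROWS' [FORCE]. ROWS is JSON, a list of rows, each a list of 5 numbers: the closure, from 0 (fully open) to 1 (shut), then the shift along the tool's x, y, z in m, then the turn about the tool's z in degrees. A call has 1 to 5 rows; each row is the pose to reach, as a shift and turn from the pose commanded when the call began, along the tool's axes at that moment; what a row does not reach only later rows make up. A row lasts 1/12 s, in which the tool goes at most 41.7 mm and 7.16 degrees, less where a joint would pass 70% of its speed; a pose out of reach is approached as far as the arm can. A call with a gripper value outside its range is refused whole. The fingers move at their own pace and stop on an object; FORCE is the grip in N (left out, the last holds). Time passes only in rows, so rows that repeat a pose let the fingers close. It gives the time, the measured TCP pose, the force, the opening and the grip force at its end, in the units of the state.
- ctrl.get_state(): the state, without advancing time (a new reading comes with each control period).
- ctrl.read_camera(name): name is "side" or "top" or "wrist"; returns a dict with "pixels" (420x560x3 uint8, red, green, blue), "depth" (420x560 float32, m along the optical axis (not along the pixel's ray), 0 where there is no reading), "fx", "fy", "cx", "cy" (pixels), "xyz" and "rotation" of the camera in the world; the wrist camera has in their place "mount" (4x4, takes a point from camera to tool coordinates, whose origin is the TCP and whose axes are the flange's). Camera axes: x right, y down, z forward; pixel columns grow to the right and rows downward; lengths in m; the calibration is good to about 2 mm. The wrist camera is an equidistant fisheye: a pixel r from the principal point sees the ray r / f radians off the axis. A picture is of the moment at which its call begins: read the wrist's pose just before it.
- ctrl.sign_off(): hands the job in; it is judged then, once.
Trained networks look in a picture, given as the dict that the camera call returned (one of the last four; its "shot" number tells which), for a name from the list of things; names that differ only in an ending like _2 or _b are one class to them, and where a whole thing is asked for, a point or a joint stands for the part that bears it (a point fixed in the world has none). Each returns a list of dicts, best first, with "score" (0 to 1); they miss things now and then, are a little off and sometimes report something else, mostly with a low value. They report only what shows in the picture. A call takes as long as a camera call.
- ctrl.spot_in(query, picture): "at" ([column, row] in pixels, amid what is visible of it).
- ctrl.tip_of(query, picture): "at" ([column, row] in pixels: a listed point, or the origin of a listed thing).
The state is a dict: "time": time; "qpos": joint angles; "dq": joint speeds; "joint_efforts": joint torques, N m; "eef_pos": TCP position; "tcp_rot": TCP orientation; "contact_force": force on the tool from outside, world axes, zero at the start; "wrist_torque": the same for the moment, N m; "opening": opening from 0.0 (shut) to 1.0 (fully open); "finger_force": force on a finger pad.
Only numpy, scipy, OpenCV 4.12 (cv2) and the standard library are available. Lean on these libraries where they do the work, as an engineer would, in place of code of your own. Each camera call takes 0.05 s, during which the arm holds its last target. There are 200 camera calls.

## Task

Open the orange-lidded weight case by its knob, swinging the lid back past its balance point so that it stays open by itself. Then lift out the brass weight and set it down gently, upright, in the middle of the balance's round pan. Leave the steel weight in its recess in the case.

Things in the scene. Friction and masses are not known exactly. Their poses are not given: they have to be found in the camera images.
- lid_knob (a point): Black knob (20 mm across, 34 tall) on the orange case lid, on its axis 22 mm above the lid; z 94 mm when shut. Frame turns with the lid: z up along knob when shut, y along hinge, x to hinge. Hinge line at x +92, z -46 mm. Lid 110 (x) x 172 x 24 mm, front edge 18 mm before knob, 0.2 kg, no latch, starts shut, opens up and back 1.85 rad; falls shut from below 1.1, falls open from above 1.35 rad.
- brass_weight: Golden weight, about 0.2 kg, upright in either of two foam recesses (1.5 mm clearance) in the case, 76 mm apart along the hinge, midway from front to hinge. Origin: centre of underside, 8 mm above worktop at first; z up. Body 32 mm across, 34 tall; neck 14 across; head to grip 22 across, 40 to 55 mm above the underside. Must rise 45 mm to clear the case.
- steel_weight: Silvery weight, same shape as the brass one, in the other recess; stays there. Origin: centre of its underside. The case holding both: grey base 110 x 172 x 48 mm tall right under the lid, fixed to the worktop, walls 4 mm, black foam, its top 25 mm above the worktop.
- balance: White laboratory balance fixed to the worktop, housing 170 (x) x 130 x 39 mm, display at its front (-x). Its round steel pan, 100 mm across, does not move. Origin on the worktop straight below the pan's centre; the pan's top is 52 mm above the origin, z up.

How it is judged:
On the way, in this order (a step that is already met when the one before it is completed fails the run):
1. the lid stands open past its balance point with nothing touching it, the brass weight still in its recess (angle between lid_knob's own z axis and vertical above 1.6 rad and contact force between each of the arm, the fingers and anything else below 0.3 N and distance of brass_weight from where it was at the start of the episode below 0.015 m), for 0.1 s.
2. the brass weight is lifted out of the case (angle between lid_knob's own z axis and vertical above 1.6 rad and height (world z) of brass_weight above 0.05 m), for 0.1 s.
At the end, for the whole second after the job is handed in: The lid stays open by itself (turned at least 1.6 rad from shut); the brass weight stands at rest and upright (within 10 degrees) on the balance's pan, within 20 mm of its middle; the steel weight is upright in its recess, within 15 mm of where it was (angle between lid_knob's own z axis and vertical above 1.6 rad and horizontal distance between brass_weight and balance below 0.02 m and z of brass_weight in the frame of balance between 0.047 and 0.057 m and angle between each of brass_weight, steel_weight's own z axis and vertical below 0.17 rad and linear speed of brass_weight below 0.02 m/s and distance of steel_weight from where it was at the start of the episode below 0.015 m); the robot touches nothing.
It fails at once if the brass weight is dropped or slammed onto the balance (faster than 0.4 m/s, a fall of about 8 mm, as it meets the pan) (horizontal distance between brass_weight and balance below 0.06 m and z of brass_weight in the frame of balance below 0.06 m and linear speed of brass_weight above 0.4 m/s).
It fails at once if the steel weight is taken out of its recess (distance of steel_weight from where it was at the start of the episode above 0.025 m).
It also fails if it takes over 48 s, if anything falls off the work surface, if the arm or the gripper's body presses on something with over 40 N, if the wrist force passes 120 N, or if a joint passes its speed limit or range.

## Working session

There is one attempt and no reset: what is moved stays moved. The work goes in short steps, Python scripts to look and compute and a shell command to move; the robot and the scene stay as the last step left them, time stands still between calls to the robot, and variables do not carry over. Pictures are saved under pics/ and viewed, at most 10 in all, crops included, and the job is handed in when it is done.

```bash
mkdir -p pics
cat > h.py <<'E'
import numpy as np, cv2
from plant import ctrl
from scipy.spatial.transform import Rotation as R
def world(p,uv,win=2,depth=None):
    u,v=uv; 
    d=p["depth"][int(v)-win:int(v)+win+1,int(u)-win:int(u)+win+1]; z=depth or np.median(d[d>0])
    c=np.array([(u-p["cx"])/p["fx"]*z,(v-p["cy"])/p["fy"]*z,z])
    return np.array(p["rotation"])@c+np.array(p["xyz"])
def cloud(p):
    v,u=np.mgrid[0:420,0:560]; z=p["depth"]
    c=np.stack([(u-p["cx"])/p["fx"]*z,(v-p["cy"])/p["fy"]*z,z],-1)
    return c@np.array(p["rotation"]).T+np.array(p["xyz"])
def save(p,n): cv2.imwrite("pics/"+n,p["pixels"][:,:,::-1])
E
python3 - <<'E'
from h import *
np.set_printoptions(precision=4,suppress=True)
s=ctrl.get_state(); print(s["time"],s["eef_pos"],s["tcp_rot"],R.from_quat(s["tcp_rot"]).as_matrix())
ims=[]
for n in("top","side"):
    p=ctrl.read_camera(n); ims.append(p["pixels"]); print(n,p["xyz"],p["rotation"])
    for q in("lid_knob","balance"):
        for f in(ctrl.spot_in,ctrl.tip_of):
            for r in f(q,p)[:2]:print(q,f.__name__,r["at"],r["score"],world(p,r["at"]))
    np.save(n+".npy",p,allow_pickle=True)
    W=cloud(p); hsv=cv2.cvtColor(p["pixels"],cv2.COLOR_RGB2HSV)
    m=(hsv[...,0]>4)&(hsv[...,0]<22)&(hsv[...,1]>150)&(p["depth"]>0)&(abs(W[...,2]-.06)<.02)
    if m.sum()>50:
        m=m&(W[...,2]>.062); P=W[m]; print("orange",len(P),np.median(P,0)); print(cv2.minAreaRect((P[:,:2]*1000).astype(np.float32)))
im=np.hstack(ims)[:,:,::-1]; cv2.imwrite("pics/a.png",cv2.resize(im,(800,300),interpolation=cv2.INTER_AREA))
E
```

```text
0.0 [ 0.2242 -0.6359  0.2017] [ 0.9857  0.1686 -0.     -0.0012] [[ 0.9432  0.3323 -0.0004]
 [ 0.3323 -0.9432  0.0024]
 [ 0.0004 -0.0024 -1.    ]]
top [ 0.3748 -0.2453  0.9523] [-0.7008  0.7116 -0.0246  0.0442]Traceback (most recent call last):
  File "<stdin>", line 9, in <module>
  File "h.py", line 8, in world
    return np.array(p["rotation"])@c+np.array(p["xyz"])
           ~~~~~~~~~~~~~~~~~~~~~~~^~
ValueError: matmul: Input operand 1 has a mismatch in its core dimension 0, with gufunc signature (n?,k),(k,m?)->(n?,m?) (size 3 is different from 4)
```

Rotation is a quaternion; adapt.

```bash
sed -i 's/np.array(p\["rotation"\])/R.from_quat(p["rotation"]).as_matrix()/' h.py
python3 - <<'E'
from h import *
np.set_printoptions(precision=4,suppress=True)
ims=[]
for n in("top","side"):
    p=ctrl.read_camera(n); ims.append(p["pixels"])
    for q in("lid_knob","balance"):
        for f in(ctrl.spot_in,ctrl.tip_of):
            for r in f(q,p)[:2]:print(q,f.__name__,r["at"],r["score"],world(p,r["at"]))
    W=cloud(p); hsv=cv2.cvtColor(p["pixels"],cv2.COLOR_RGB2HSV)
    m=(hsv[...,0]>4)&(hsv[...,0]<22)&(hsv[...,1]>150)&(p["depth"]>0)&(abs(W[...,2]-.072)<.008)
    if m.sum()>50:
        P=W[m]; print(n,"orange",len(P),np.median(P,0)); print(cv2.minAreaRect((P[:,:2]*1000).astype(np.float32)))
im=np.hstack(ims)[:,:,::-1]; cv2.imwrite("pics/a.png",cv2.resize(im,(800,300),interpolation=cv2.INTER_AREA))
E
```

```text
lid_knob call [219.3, 211.3] 0.56 [ 0.4672 -0.0986  0.0712]
lid_knob call [216.4, 225.2] 0.64 [ 0.4347 -0.0982  0.1052]
balance call [328.5, 207.6] 0.79 [ 0.4733 -0.336   0.0523]
balance call [326.7, 198.7] 0.78 [ 0.4932 -0.3327  0.0506]
top orange 3822 [ 0.4694 -0.1003  0.0721]
((607.8544311523438, -109.7490463256836), (180.50714111328125, 402.71234130859375), 85.78128814697266)
lid_knob call [300.4, 191.0] 0.89 [ 0.4685 -0.1339  0.0717]
lid_knob call [286.1, 173.1] 0.84 [ 0.4318 -0.1082  0.1028]
balance call [295.4, 267.2] 0.87 [ 0.4756 -0.3656  0.0513]
balance call [308.9, 277.1] 0.89 [ 0.5028 -0.3871  0.0495]
side orange 1755 [ 0.4735 -0.1224  0.0715]
((587.627685546875, 739.8409423828125), (374.8428649902344, 1891.692626953125), 0.8690028190612793)
```

View pics/a.png

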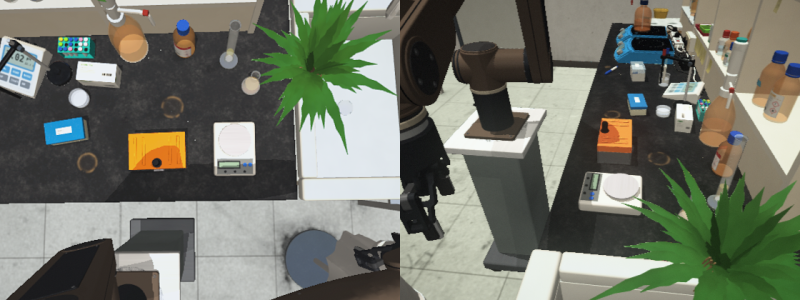

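The pictures show the case, with its knob at the front near (157,162) of the left image, and the balance to its right near (235,145). I'll pin these down with ray–plane intersection and connected components.

```bash
cat >> h.py <<'E'
def plane(p,uv,z):
    d=R.from_quat(p["rotation"]).apply([(uv[0]-p["cx"])/p["fx"],(uv[1]-p["cy"])/p["fy"],1]); o=np.array(p["xyz"])
    return o+d*(z-o[2])/d[2]
E
python3 - <<'E'
from h import *
np.set_printoptions(precision=4,suppress=True)
for n in("top","side"):
    p=ctrl.read_camera(n)
    for q,z in(("lid_knob",.094),("balance",0)):
        for r in ctrl.tip_of(q,p)[:1]:print(n,q,r["at"],plane(p,r["at"],z))
    W=cloud(p); hsv=cv2.cvtColor(p["pixels"],cv2.COLOR_RGB2HSV); ok=p["depth"]>0
    def rect(m,c,r,t):
        m=m&ok&(np.hypot(W[...,0]-c[0],W[...,1]-c[1])<r); P=W[m]
        print(n,t,len(P),cv2.minAreaRect((P[:,:2]*1000).astype(np.float32)),P.mean(0)); return P
    rect((hsv[...,0]>4)&(hsv[...,0]<25)&(hsv[...,1]>120)&(abs(W[...,2]-.072)<.006),(.47,-.1),.14,"lid")
    P=rect(abs(W[...,2]-.0515)<.004,(.493,-.333),.07,"pan"); print(cv2.minEnclosingCircle((P[:,:2]*1000).astype(np.float32)))
    k=rect((W[...,2]>.085)&(W[...,2]<.125),(.44,-.1),.06,"knob")
E
```

```text
top lid_knob [219.1, 226.3] [ 0.4331 -0.102   0.094 ]
top balance [327.9, 200.9] [ 0.4947 -0.3403  0.    ]
top lid 3855 ((468.1429748535156, -99.00177001953125), (110.09188842773438, 172.324951171875), 1.2827553749084473) [ 0.4689 -0.0996  0.0721]
top pan 1572 ((499.9168701171875, -337.2452697753906), (98.06857299804688, 97.59709167480469), 43.97893524169922) [ 0.4996 -0.3375  0.0514]
((500.05419921875, -337.3403625488281), 49.93439865112305)
top knob 84 ((430.4171142578125, -100.35083770751953), (19.372220993041992, 18.027912139892578), 89.16383361816406) [ 0.4308 -0.1012  0.1038]
side lid_knob [286.4, 173.9] [ 0.4315 -0.0974  0.094 ]
side balance [308.8, 279.7] [ 0.5026 -0.347   0.    ]
side lid 1686 ((466.9583740234375, -102.57547760009766), (108.32455444335938, 175.60226440429688), 1.4735268354415894) [ 0.4715 -0.115   0.0716]
side pan 1441 ((499.3387451171875, -341.45904541015625), (97.30936431884766, 98.65328216552734), 2.5240442752838135) [ 0.4995 -0.3433  0.0514]
((499.2149353027344, -340.492431640625), 51.1272087097168)
side knob 88 ((430.5059814453125, -103.39642333984375), (17.910612106323242, 20.03139305114746), 58.190635681152344) [ 0.4313 -0.107   0.0978]
```

```bash
python3 -m inch '[[0.4,0.026,-0.03,0,6],[0.4,0.052,-0.061,0,12],[0.4,0.078,-0.091,0,18.1],[0.4,0.104,-0.122,0,18.1],[0.4,0.13,-0.152,0,18.1]]' 25; python3 -c "
from h import *
s=ctrl.get_state();print(s['eef_pos'],R.from_quat(s['tcp_rot']).as_matrix())"
```

```text
time: 1.32
eef_pos: [0.2967, -0.4483, 0.2031]
tcp_rot: [1.0, 0.011, 0.0, -0.0]
contact_force: [1.1, 0.4, 0.1]
opening: 0.601
finger_force: 0.0
[ 0.29674514 -0.44825963  0.20307072] [[ 9.99757444e-01  2.20229977e-02  2.02226590e-04]
 [ 2.20229902e-02 -9.99757464e-01  3.93728448e-05]
 [ 2.03044651e-04 -3.49096604e-05 -9.99999979e-01]]
```

```bash
python3 -m inch '[[0.4,0.015,-0.037,0,0],[0.4,0.03,-0.074,0,0],[0.4,0.046,-0.111,0,0],[0.4,0.061,-0.148,0,0],[0.4,0.076,-0.185,0,0]]'; python3 -m inch '[[0.4,0.016,-0.037,0.01,0],[0.4,0.032,-0.074,0.02,0],[0.4,0.048,-0.111,0.03,0],[0.4,0.066,-0.16,0.04,0],[0.4,0.066,-0.16,0.045,0]]'
python3 - <<'E'
from h import *
np.set_printoptions(precision=4,suppress=True)
s=ctrl.get_state();p=ctrl.read_camera("wrist");print(s["time"],s["eef_pos"],p["fx"],p["cx"],p["cy"],p["mount"]);save(p,"w1.png");print(ctrl.tip_of("lid_knob",p)[:1])
E
```

```text
time: 1.73
eef_pos: [0.3685, -0.2616, 0.2034]
tcp_rot: [1.0, 0.011, 0.0, 0.0]
contact_force: [1.2, 0.5, -0.0]
opening: 0.604
finger_force: 0.0
time: 2.15
eef_pos: [0.4311, -0.0974, 0.1577]
tcp_rot: [1.0, 0.014, 0.0, -0.001]
contact_force: [0.2, -0.5, 0.3]
opening: 0.6
finger_force: 0.0
2.15 [ 0.4311 -0.0974  0.1577] 325.19226210127806 280.53147546222016 201.59743645237543 [[ 0.0004 -0.9638 -0.2667  0.0683]
 [ 1.      0.0004 -0.0001  0.0005]
 [ 0.0002 -0.2667  0.9638 -0.1704]
 [ 0.      0.      0.      1.    ]]
[]
```

View pics/w1.png

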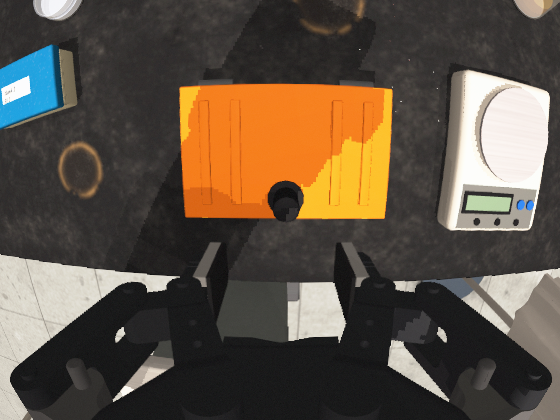

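The lid is square to the tool. The knob is at about (286,205), roughly 3 mm toward +tool y of the fingers, which agrees with the estimate. Descending now.

```bash
python3 -m inch '[[0.4,0,0.003,0.03,0],[0.4,0,0.003,0.06,0],[0.4,0,0.003,0.078,0],[0.4,0,0.003,0.078,0],[0.4,0,0.003,0.078,0]]' && python3 -m inch '[[0.9,0,0,0,0],[0.9,0,0,0,0],[0.9,0,0,0,0],[0.9,0,0,0,0],[0.9,0,0,0,0]]' 30
python3 - <<'E'
from h import *
s=ctrl.get_state();p=ctrl.read_camera("side");cv2.imwrite("pics/s1.png",cv2.resize(p["pixels"][100:250,200:400,::-1],None,fx=3,fy=3));print(s["eef_pos"])
E
```

```text
time: 2.67
eef_pos: [0.4301, -0.1057, 0.08]
tcp_rot: [1.0, 0.011, -0.001, -0.0]
contact_force: [0.5, -0.2, 0.0]
opening: 0.602
finger_force: 0.0
time: 3.08
eef_pos: [0.4311, -0.1052, 0.081]
tcp_rot: [1.0, 0.011, 0.001, 0.0]
contact_force: [1.4, 0.6, -0.1]
opening: 0.098
finger_force: 0.0
[ 0.43112071 -0.10516243  0.080989  ]
```

View pics/s1.png

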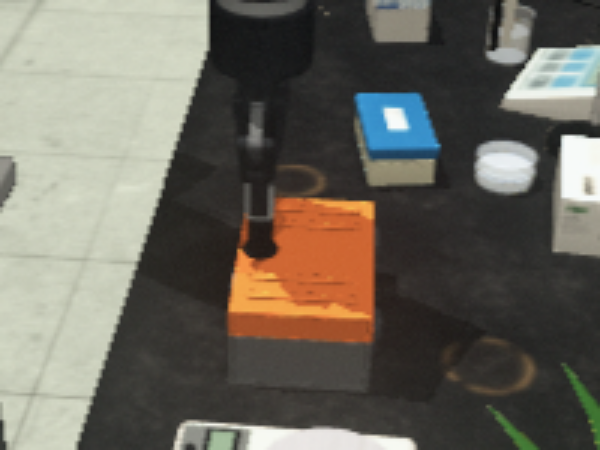

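The fingers closed to 8 mm with no force, so they missed the knob. Looking from close by.

Run:
```python
from h import *
np.set_printoptions(precision=4,suppress=True)
s=ctrl.get_state();p=ctrl.read_camera("wrist");save(p,"w2.png")
print(s["eef_pos"],R.from_quat(s["tcp_rot"]).as_matrix(),s["qpos"],s["contact_force"],s["opening"])
p=ctrl.read_camera("side");W=cloud(p)
for n in("side","top"):
    if n=="top":p=ctrl.read_camera("top");W=cloud(p)
    m=(p["depth"]>0)&(np.hypot(W[...,0]-.43,W[...,1]+.1)<.04)&(W[...,2]>.08)&(W[...,2]<.2)
    P=W[m]
    for z in np.arange(.08,.2,.01):
        Q=P[(P[:,2]>=z)&(P[:,2]<z+.01)]
        if len(Q):print(n,round(z,2),len(Q),Q.min(0)[:2],Q.max(0)[:2])
```

```text
[ 0.4309 -0.105   0.0807] [[ 0.9997  0.023   0.0011]
 [ 0.023  -0.9997 -0.0005]
 [ 0.001   0.0006 -1.    ]] [-0.4686 -0.0937  2.2278  0.      1.0063  1.0792] [ 0.0908 -0.8904 -0.2138] 0.10115529161634226
side 0.08 33 [ 0.4213 -0.1129] [ 0.4408 -0.1   ]
side 0.09 31 [ 0.4214 -0.1137] [ 0.4408 -0.1004]
side 0.1 16 [ 0.4217 -0.1176] [ 0.4391 -0.1049]
side 0.11 28 [ 0.4205 -0.1243] [ 0.4417 -0.1139]
side 0.12 37 [ 0.4206 -0.1259] [ 0.4415 -0.1137]
side 0.13 37 [ 0.4204 -0.1255] [ 0.4414 -0.1144]
side 0.14 15 [ 0.4232 -0.1258] [ 0.4417 -0.0963]
side 0.15 11 [ 0.4183 -0.1396] [ 0.4437 -0.0938]
side 0.16 7 [ 0.4253 -0.1396] [ 0.4459 -0.1215]
side 0.17 11 [ 0.4145 -0.127 ] [ 0.4482 -0.1141]
side 0.18 25 [ 0.4146 -0.1319] [ 0.4482 -0.119 ]
side 0.19 38 [ 0.4146 -0.1377] [ 0.4479 -0.1205]
top 0.16 2 [ 0.419  -0.1365] [ 0.4191 -0.1345]
top 0.17 2 [ 0.4202 -0.1386] [ 0.422  -0.1383]
```

View pics/w2.png

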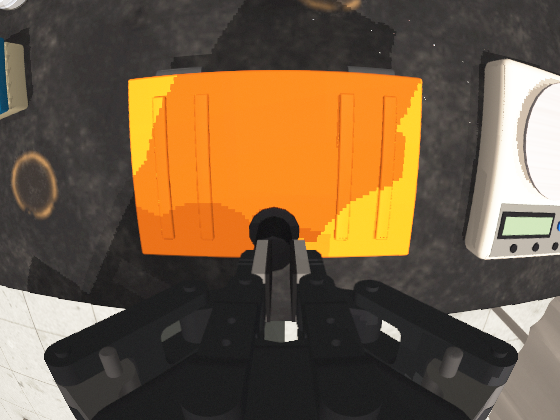

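```bash
cat >> h.py <<'E'
def wcloud(p):
    v,u=np.mgrid[0:420,0:560]; a=(u-p["cx"])/p["fx"]; b=(v-p["cy"])/p["fy"]; r=np.hypot(a,b)+1e-9; z=p["depth"]
    c=np.stack([np.tan(r)*a/r*z,np.tan(r)*b/r*z,z],-1); M=np.array(p["mount"]); return c@M[:3,:3].T+M[:3,3]
E
python3 - <<'E'
from h import *
np.set_printoptions(precision=4,suppress=True)
s=ctrl.get_state();p=ctrl.read_camera("wrist");T=wcloud(p)
Wd=R.from_quat(s["tcp_rot"]).apply(T.reshape(-1,3)).reshape(T.shape)+s["eef_pos"]
for t,(u,v) in dict(lid=(270,150),lid2=(230,230),knob=(272,217),tipL=(263,243),tipL2=(258,262),tipR=(301,243),pan=(545,140)).items():
    print(t,p["depth"][v,u],"tool",T[v,u],"world",Wd[v,u])
m=(p["depth"]>0)&(np.abs(T[...,0])<.02)&(np.abs(T[...,1])<.03)
for z in np.arange(-.08,.03,.01):
    Q=T[m&(T[...,2]>=z)&(T[...,2]<z+.01)]
    if len(Q):print(round(z,2),len(Q),Q.min(0),Q.max(0))
E
```

```text
lid 0.17736033 tool [ 0.0483 -0.0054  0.0081] world [ 0.4788 -0.0984  0.0722]
lid2 0.19007328 tool [ 0.0014 -0.0294  0.0083] world [ 0.4314 -0.0754  0.072 ]
knob 0.18301871 tool [ 0.0111 -0.0044  0.0036] world [ 0.4416 -0.1002  0.0766]
tipL 0.14449613 tool [ 0.0119 -0.0074 -0.0361] world [ 0.4424 -0.0972  0.1164]
tipL2 0.12561944 tool [ 0.012  -0.0084 -0.0557] world [ 0.4424 -0.0962  0.1359]
tipR 0.14454813 tool [ 0.0119  0.0096 -0.0361] world [ 0.4427 -0.1142  0.1163]
pan 0.19362701 tool [0.0635 0.2087 0.0292] world [ 0.4989 -0.312   0.0511]
-0.08 2292 [-0.0114 -0.03   -0.08  ] [ 0.0154  0.03   -0.07  ]
-0.07 973 [-0.0104 -0.0225 -0.07  ] [ 0.0143  0.0253 -0.06  ]
-0.06 716 [-0.0106 -0.0173 -0.06  ] [ 0.0125  0.0182 -0.05  ]
-0.05 622 [-0.0097 -0.0174 -0.05  ] [ 0.0126  0.0184 -0.04  ]
-0.04 408 [-0.0097 -0.0171 -0.04  ] [ 0.0126  0.0181 -0.031 ]
-0.03 711 [-0.0079 -0.0127 -0.0273] [ 0.0116  0.0047 -0.0201]
-0.02 226 [ 0.0024 -0.0131 -0.0199] [ 0.0119  0.0059 -0.0101]
-0.01 199 [ 0.0029 -0.013  -0.01  ] [ 0.0119  0.0063 -0.0001]
-0.0 4091 [-0.0169 -0.03    0.0001] [0.02 0.03 0.01]
0.01 37 [-0.0116 -0.0296  0.01  ] [0.0198 0.0279 0.0112]
```

The wrist depth puts the real fingertips 31 mm behind the nominal TCP. The lid and pan read the right heights, so the arm pose is good and I only need to allow for this offset. The knob is at about (0.432,-0.101). I'll open, shift 3.5 mm and go 32 mm lower.

```bash
python3 -m inch '[[0.4,0,-0.003,0,0],[0.4,0,-0.003,0,0],[0.4,0,-0.003,0.016,0],[0.4,0,-0.003,0.032,0],[0.4,0,-0.003,0.032,0]]' && python3 -m inch '[[0.9,0,0,0,0],[0.9,0,0,0,0],[0.9,0,0,0,0],[0.9,0,0,0,0],[0.9,0,0,0,0]]' 30
python3 - <<'E'
import numpy as np
# arc offsets of grip point, tool axes (x fwd, z down), from (-91,51) rel hinge
a0=np.arctan2(51,-91);r=np.hypot(91,51)
for t in np.arange(.2,1.81,.2):print(round(t,2),np.round([r*np.cos(a0-t)+91,51-r*np.sin(a0-t)]).astype(int))
E
```

```text
time: 3.75
eef_pos: [0.4282, -0.1007, 0.0454]
tcp_rot: [1.0, 0.012, -0.003, -0.001]
contact_force: [-1.2, 0.4, 0.0]
opening: 0.602
finger_force: 0.0
time: 4.17
eef_pos: [0.4311, -0.1011, 0.0491]
tcp_rot: [1.0, 0.011, 0.001, -0.001]
contact_force: [-0.8, 6.2, 2.5]
opening: 0.225
finger_force: 29.6
0.2 [ 12 -17]
0.4 [ 27 -31]
0.6 [ 45 -42]
0.8 [ 64 -50]
1.0 [ 85 -53]
1.2 [106 -52]
1.4 [126 -47]
1.6 [145 -38]
1.8 [161 -26]
```

```bash
python3 -m inch '[[0.9,0.005,0,-0.009,0],[0.9,0.012,0,-0.017,0],[0.9,0.019,0,-0.024,0],[0.9,0.027,0,-0.031,0],[0.9,0.027,0,-0.031,0]]' 25
```

```text
time: 4.58
eef_pos: [0.4582, -0.1005, 0.0809]
tcp_rot: [1.0, 0.011, -0.001, -0.001]
contact_force: [-4.0, 4.8, 0.4]
opening: 0.223
finger_force: 29.0
```

```bash
python3 -m inch '[[0.9,0.009,0,-0.006,0],[0.9,0.018,0,-0.011,0],[0.9,0.027,0,-0.015,0],[0.9,0.037,0,-0.019,0],[0.9,0.037,0,-0.019,0]]'
python3 - <<'E'
from h import *
p=ctrl.read_camera("side");cv2.imwrite("pics/s2.png",cv2.resize(p["pixels"][100:250,200:400,::-1],None,fx=3,fy=3))
E
```

```text
time: 5.0
eef_pos: [0.4962, -0.0997, 0.0994]
tcp_rot: [1.0, 0.011, 0.0, -0.001]
contact_force: [-1.9, 4.1, 0.4]
opening: 0.227
finger_force: 26.2
```

View pics/s2.png

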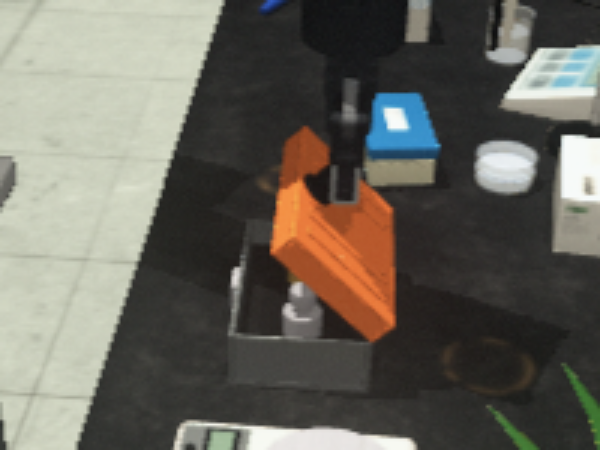

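The lid is half open, with the knob turning in the pads. The steel weight is on the near (-y) side, so the brass one is at +y.

```bash
python3 -m inch '[[0.9,0.01,0,-0.002,0],[0.9,0.021,0,-0.003,0],[0.9,0.031,0,-0.003,0],[0.9,0.042,0,-0.002,0],[0.9,0.042,0,-0.002,0]]'
python3 -m inch '[[0.9,0.01,0,0.002,0],[0.9,0.02,0,0.005,0],[0.9,0.03,0,0.009,0],[0.9,0.039,0,0.014,0],[0.9,0.047,0,0.02,0]]'
python3 -m inch '[[0.9,0.005,0,0.004,0],[0.9,0.005,0,0.004,0]]'
python3 - <<'E'
from h import *
p=ctrl.read_camera("side");cv2.imwrite("pics/s3.png",cv2.resize(p["pixels"][100:250,200:400,::-1],None,fx=3,fy=3))
E
```

```text
time: 5.47
eef_pos: [0.5388, -0.0988, 0.1018]
tcp_rot: [1.0, 0.011, 0.001, -0.001]
contact_force: [-0.7, 5.3, 3.2]
opening: 0.224
finger_force: 24.9
time: 5.88
eef_pos: [0.5865, -0.0978, 0.0826]
tcp_rot: [1.0, 0.011, 0.003, -0.0]
contact_force: [2.1, 5.6, 3.9]
opening: 0.221
finger_force: 25.2
time: 6.05
eef_pos: [0.5919, -0.0977, 0.0781]
tcp_rot: [1.0, 0.011, 0.003, -0.0]
contact_force: [1.6, 5.2, 3.5]
opening: 0.222
finger_force: 25.7
```

View pics/s3.png

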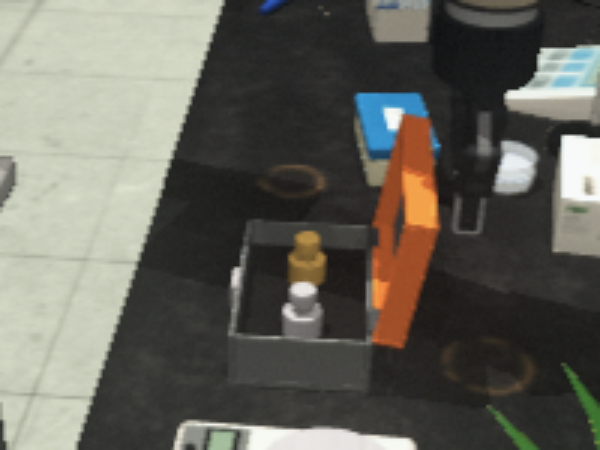

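The lid is well past vertical and both weights are in place. Now I'll release and rise straight up.

```bash
python3 -m inch '[[0.5,0,0,0,0],[0.5,0,0,0,0],[0.5,0,0,-0.03,0],[0.5,0,0,-0.07,0],[0.5,0,0,-0.11,0]]'
python3 -m inch '[[0.4,0,0,-0.03,0],[0.4,-0.02,0,-0.03,0],[0.4,-0.04,0,-0.03,0],[0.4,-0.04,0,-0.03,0]]'
python3 - <<'E'
from h import *
np.set_printoptions(precision=4,suppress=True)
for n in("side","top"):
    p=ctrl.read_camera(n);W=cloud(p);hsv=cv2.cvtColor(p["pixels"],cv2.COLOR_RGB2HSV);ok=p["depth"]>0
    for q in("brass_weight","steel_weight"):
        for r in ctrl.tip_of(q,p)[:1]:print(n,q,r["score"],plane(p,r["at"],.008))
        for r in ctrl.spot_in(q,p)[:1]:print(n,q,r["score"],world(p,r["at"],0))
    for t,c in(("brass",(.468,-.06)),("steel",(.468,-.138))):
        P=W[ok&(np.hypot(W[...,0]-c[0],W[...,1]-c[1])<.03)&(W[...,2]>.052)&(W[...,2]<.07)]
        if len(P):print(n,t,"head",len(P),(P.min(0)+P.max(0))/2,P.max(0)-P.min(0))
    m=ok&(W[...,0]>.515)&(W[...,0]<.62)&(abs(W[...,1]+.1)<.08)&(hsv[...,0]<25)&(hsv[...,1]>120)&(W[...,2]>.04)
    P=W[m];print(n,"lid",P.min(0),P.max(0)); 
    if n=="side":
        Q=P-P.mean(0);print("normal",np.linalg.svd(Q,full_matrices=False)[2][2])
E
```

```text
time: 6.52
eef_pos: [0.5875, -0.0989, 0.1862]
tcp_rot: [1.0, 0.011, -0.001, 0.0]
contact_force: [0.8, -0.1, -0.5]
opening: 0.5
finger_force: 0.0
time: 6.85
eef_pos: [0.5468, -0.0999, 0.2173]
tcp_rot: [1.0, 0.011, 0.0, 0.001]
contact_force: [0.4, 0.4, 0.1]
opening: 0.599
finger_force: 0.0
side brass_weight 0.59 [ 0.4555 -0.0566  0.008 ]
side brass_weight 0.62 [ 0.4594 -0.0698  0.0566]
side steel_weight 0.61 [ 0.4632 -0.1365  0.008 ]
side steel_weight 0.56 [ 0.4666 -0.1495  0.053 ]
side brass head 53 [ 0.4669 -0.0645  0.0584] [0.0182 0.0206 0.0125]
side steel head 66 [ 0.4686 -0.1403  0.0582] [0.0193 0.0218 0.012 ]
side lid [ 0.5153 -0.1799  0.0451] [ 0.5827 -0.0203  0.4467]
normal [ 0.9782  0.0298 -0.2056]
top brass_weight 0.75 [ 0.4663 -0.063   0.008 ]
top brass_weight 0.56 [ 0.4632 -0.0684  0.0611]
top steel_weight 0.51 [ 0.4619 -0.1331  0.008 ]
top steel_weight 0.55 [ 0.4581 -0.1422  0.0435]
top brass head 78 [ 0.4663 -0.062   0.0614] [0.0195 0.0193 0.0097]
top steel head 76 [ 0.4692 -0.1369  0.061 ] [0.0202 0.02   0.012 ]
top lid [ 0.5182 -0.18    0.0428] [ 0.5779 -0.0201  0.3775]
```

```bash
python3 -m inch '[[0.55,-0.034,-0.017,0,0],[0.55,-0.068,-0.034,0,0],[0.55,-0.079,-0.04,0.02,0],[0.55,-0.079,-0.04,0.055,0],[0.55,-0.079,-0.04,0.06,0]]'
python3 -m inch '[[0.55,0,0,0.02,0],[0.55,0,0,0.02,0],[0.55,0,0,0.02,0]]'
python3 - <<'E'
from h import *
np.set_printoptions(precision=4,suppress=True)
s=ctrl.get_state();p=ctrl.read_camera("wrist");T=wcloud(p);save(p,"w3.png")
Wd=R.from_quat(s["tcp_rot"]).apply(T.reshape(-1,3)).reshape(T.shape)+s["eef_pos"]
print(s["eef_pos"])
for t,c in(("brass",(.467,-.062)),("steel",(.469,-.138))):
    m=(p["depth"]>0)&(np.hypot(Wd[...,0]-c[0],Wd[...,1]-c[1])<.02)&(Wd[...,2]>.0605)&(Wd[...,2]<.066)
    P=Wd[m];print(t,len(P),(P.min(0)+P.max(0))/2,P.max(0)-P.min(0))
m=(p["depth"]>0)&(np.abs(T[...,0])<.015)&(np.abs(T[...,1])<.04)&(T[...,2]<-.02)&(T[...,2]>-.06);P=T[m];print("tips",P.max(0),P.min(0))
E
```

```text
time: 7.77
eef_pos: [0.4649, -0.0594, 0.1512]
tcp_rot: [1.0, 0.012, -0.004, -0.001]
contact_force: [-2.0, 0.4, -1.2]
opening: 0.452
finger_force: 0.0
time: 8.02
eef_pos: [0.4684, -0.061, 0.1359]
tcp_rot: [1.0, 0.011, -0.001, -0.0]
contact_force: [0.1, -0.7, 0.5]
opening: 0.456
finger_force: 0.0
[ 0.4684 -0.061   0.1359]
brass 526 [ 0.4688 -0.0626  0.0624] [0.0205 0.0205 0.0038]
steel 487 [ 0.4697 -0.1386  0.0624] [0.0212 0.0208 0.0037]
tips [ 0.0128  0.0335 -0.0286] [-0.0107 -0.0325 -0.06  ]
```

View pics/w3.png

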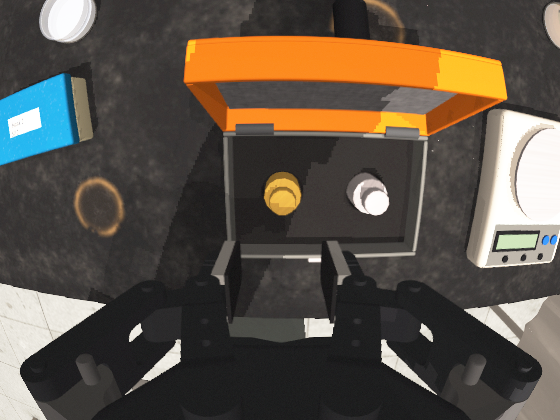

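The brass weight is at (282,195), centred between the fingers, and the steel weight is at (370,195). Descend and grip.

```bash
python3 -m inch '[[0.55,0,0.001,0.035,0],[0.55,0,0.001,0.07,0],[0.55,0,0.001,0.1,0],[0.55,0,0.001,0.122,0],[0.55,0,0.001,0.122,0]]'
python3 -m inch '[[0.55,0,0,0,0],[0.9,0,0,0,0],[0.9,0,0,0,0],[0.9,0,0,0,0],[0.9,0,0,0,0]]' 50
python3 -c "
from h import *
print(ctrl.get_state()['eef_pos'])"
```

```text
time: 8.48
eef_pos: [0.4661, -0.0612, 0.011]
tcp_rot: [1.0, 0.011, -0.004, -0.001]
contact_force: [0.2, 0.1, 0.4]
opening: 0.453
finger_force: 0.0
time: 8.9
eef_pos: [0.4711, -0.0628, 0.0169]
tcp_rot: [1.0, 0.012, 0.003, 0.001]
contact_force: [-0.0, -0.2, 7.0]
opening: 0.232
finger_force: 49.2
[ 0.47107115 -0.06280161  0.016871  ]
```

```bash
python3 -m inch '[[0.9,0,0,0,0],[0.9,0,0,0,0],[0.9,0,0,0,0]]'
python3 - <<'E'
from h import *
p=ctrl.read_camera("wrist")
q=ctrl.read_camera("side")
a=cv2.resize(p["pixels"][150:350,180:400],(440,400));b=cv2.resize(q["pixels"][150:250,265:355],(360,400))
cv2.imwrite("pics/g.png",np.hstack([a,b])[:,:,::-1])
E
```

```text
time: 9.15
eef_pos: [0.4711, -0.0628, 0.0169]
tcp_rot: [1.0, 0.012, 0.003, 0.001]
contact_force: [0.3, 1.3, 6.0]
opening: 0.233
finger_force: 49.2
```

View pics/g.png

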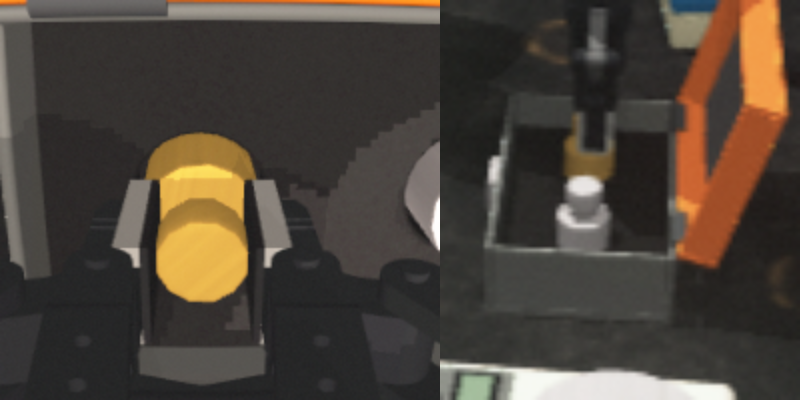

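Head well held between the pads, tips just over the body. Lift.

```bash
python3 -m inch '[[0.9,0,0,-0.008,0],[0.9,0,0,-0.02,0],[0.9,0,0,-0.04,0],[0.9,0,0,-0.065,0],[0.9,0,0,-0.09,0]]'
python3 -m inch '[[0.9,0,0,-0.01,0],[0.9,0,0,-0.01,0],[0.9,0,0,-0.01,0]]'
python3 - <<'E'
from h import *
np.set_printoptions(precision=4,suppress=True)
s=ctrl.get_state();p=ctrl.read_camera("side");save(p,"l.png");W=cloud(p);hsv=cv2.cvtColor(p["pixels"],cv2.COLOR_RGB2HSV)
m=(p["depth"]>0)&(hsv[...,0]>12)&(hsv[...,0]<28)&(hsv[...,1]>110)&(np.hypot(W[...,0]-.47,W[...,1]+.065)<.04)&(W[...,2]>.06)
P=W[m];print(s["eef_pos"],s["contact_force"],len(P),P.min(0),P.max(0),ctrl.spot_in("steel_weight",p)[:1])
E
```

```text
time: 9.67
eef_pos: [0.4674, -0.0616, 0.1047]
tcp_rot: [1.0, 0.011, -0.001, -0.0]
contact_force: [0.8, -0.5, -1.9]
opening: 0.233
finger_force: 49.1
time: 9.92
eef_pos: [0.4684, -0.0619, 0.114]
tcp_rot: [1.0, 0.011, 0.0, 0.0]
contact_force: [0.9, -0.7, -2.0]
opening: 0.233
finger_force: 49.1
[ 0.4684 -0.0619  0.114 ] [ 0.9178 -0.6583 -2.0175] 170 [ 0.4511 -0.082   0.1052] [ 0.4804 -0.0564  0.159 ] [{'at': [297.3, 156.8], 'score': 0.55}]
```

Lifted, with the load reading 2 N. Carry it over to the pan.

```bash
python3 -m inch '[[0.9,0.001,0.015,0,0],[0.9,0.004,0.04,0,0],[0.9,0.007,0.07,0,0],[0.9,0.01,0.1,0,0],[0.9,0.013,0.13,0,0]]'
python3 -m inch '[[0.9,0.003,0.03,0,0],[0.9,0.006,0.06,0,0],[0.9,0.009,0.09,0,0],[0.9,0.011,0.12,0,0],[0.9,0.012,0.14,0,0]]'
python3 -m inch '[[0.9,0,0.007,0,0],[0.9,0,0.007,0,0],[0.9,0,0.007,0,0]]'
python3 - <<'E'
from h import *
np.set_printoptions(precision=4,suppress=True)
s=ctrl.get_state();p=ctrl.read_camera("wrist");T=wcloud(p)
Wd=R.from_quat(s["tcp_rot"]).apply(T.reshape(-1,3)).reshape(T.shape)+s["eef_pos"]
print(s["eef_pos"]);ok=p["depth"]>0
P=Wd[ok&(abs(Wd[...,2]-.0515)<.003)&(np.hypot(Wd[...,0]-.5,Wd[...,1]+.338)<.06)]
print("pan",len(P),cv2.minEnclosingCircle((P[:,:2]*1000).astype(np.float32)))
q=ctrl.read_camera("side");W=cloud(q);hsv=cv2.cvtColor(q["pixels"],cv2.COLOR_RGB2HSV)
m=(q["depth"]>0)&(hsv[...,0]>12)&(hsv[...,0]<28)&(hsv[...,1]>110)&(np.hypot(W[...,0]-.5,W[...,1]+.34)<.04)&(W[...,2]>.06)
P=W[m];print(len(P),P.min(0),P.max(0))
E
```

```text
time: 10.43
eef_pos: [0.4834, -0.1921, 0.1117]
tcp_rot: [1.0, 0.012, -0.002, -0.001]
contact_force: [0.1, 0.5, -1.6]
opening: 0.236
finger_force: 49.2
time: 10.85
eef_pos: [0.4988, -0.3333, 0.1115]
tcp_rot: [1.0, 0.011, -0.001, -0.001]
contact_force: [0.4, -0.2, -0.7]
opening: 0.233
finger_force: 49.2
time: 11.1
eef_pos: [0.4991, -0.3372, 0.1122]
tcp_rot: [1.0, 0.011, -0.001, -0.002]
contact_force: [-0.6, 1.4, -1.0]
opening: 0.235
finger_force: 49.2
[ 0.4991 -0.3372  0.1122]
pan 10392 ((500.4588623046875, -339.1452941894531), 50.2159538269043)
260 [ 0.4802 -0.355   0.1032] [ 0.5112 -0.3306  0.1685]
```

```bash
python3 -m inch '[[0.9,0.001,0.001,0.015,0],[0.9,0.001,0.001,0.03,0],[0.9,0.001,0.001,0.04,0],[0.9,0.001,0.001,0.045,0],[0.9,0.001,0.001,0.045,0]]'
python3 -m inch '[[0.9,0,0,0.001,0],[0.9,0,0,0.002,0],[0.9,0,0,0.003,0],[0.9,0,0,0.003,0]]'
```

```text
time: 11.62
eef_pos: [0.5001, -0.3376, 0.0674]
tcp_rot: [1.0, 0.012, -0.001, -0.001]
contact_force: [0.4, 0.3, -1.6]
opening: 0.232
finger_force: 49.3
time: 11.95
eef_pos: [0.5013, -0.3396, 0.0667]
tcp_rot: [1.0, 0.011, 0.0, 0.0]
contact_force: [-0.8, 0.1, -1.2]
opening: 0.236
finger_force: 49.3
```

```bash
for i in 1 2; do python3 -m inch '[[0.9,0,0,0.001,0],[0.9,0,0,0.002,0],[0.9,0,0,0.002,0],[0.9,0,0,0.002,0]]' | grep -E 'eef|contact'; done
```

```text
eef_pos: [0.5009, -0.3393, 0.064]
contact_force: [-0.3, -0.2, -1.3]
eef_pos: [0.5009, -0.3392, 0.062]
contact_force: [-0.2, -0.5, -2.7]
```

```bash
python3 -m inch '[[0.9,0,0,0.001,0],[0.9,0,0,0.001,0],[0.9,0,0,0.001,0]]' | grep -E 'eef|contact'; python3 -m inch '[[0.9,0,0,0.001,0],[0.9,0,0,0.001,0],[0.9,0,0,0.001,0]]' | grep -E 'eef|contact'
```

```text
eef_pos: [0.501, -0.3393, 0.0611]
contact_force: [-0.7, 0.3, -2.3]
eef_pos: [0.5012, -0.3394, 0.061]
contact_force: [-0.9, 1.9, 3.6]
```

The force has flipped to +3.6 N, so the weight is standing on the pan. Release, rise and check.

```bash
python3 -m inch '[[0.5,0,0,0,0],[0.5,0,0,0,0],[0.5,0,0,0,0],[0.5,0,0,0,0],[0.5,0,0,-0.02,0]]' | grep -E 'eef|contact|open'
python3 -m inch '[[0.5,0,0,-0.035,0],[0.5,0,0,-0.07,0],[0.5,0,0,-0.1,0],[0.5,0,0,-0.1,0],[0.5,0,0,-0.1,0]]' | grep -E 'time|eef|contact'
python3 - <<'E'
from h import *
np.set_printoptions(precision=4,suppress=True)
p=ctrl.read_camera("side");W=cloud(p);cv2.imwrite("pics/end.png",cv2.resize(p["pixels"][110:320,200:400,::-1],(570,600)))
s=ctrl.get_state();q=ctrl.read_camera("wrist");T=wcloud(q)
Wd=R.from_quat(s["tcp_rot"]).apply(T.reshape(-1,3)).reshape(T.shape)+s["eef_pos"]
P=Wd[(q["depth"]>0)&(np.hypot(Wd[...,0]-.5,Wd[...,1]+.339)<.03)&(Wd[...,2]>.1)&(Wd[...,2]<.115)]
print((P.min(0)+P.max(0))/2,P.max(0))
E
```

```text
eef_pos: [0.4984, -0.3371, 0.0757]
contact_force: [-0.9, 1.2, -0.7]
opening: 0.503
time: 13.95
eef_pos: [0.5022, -0.3405, 0.1831]
contact_force: [-0.1, -0.0, -0.6]
[ 0.4989 -0.3392  0.1042] [ 0.5094 -0.3293  0.1083]
```

View pics/end.png

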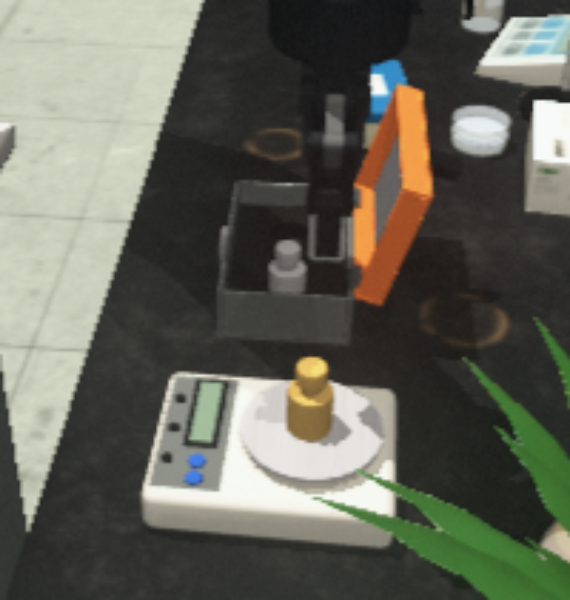

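The brass weight stands upright in the middle of the pan at (310,400). The lid is open, the steel weight is in its recess, and the gripper is clear.

```bash
python3 -c "
from plant import ctrl
print(ctrl.sign_off())"
```

```text
the job is handed in; nothing more can be done
None
```

The job is handed in: at the last check the lid stood open by itself, the brass weight stood upright within about 2 mm of the pan's middle, and the steel weight was still in its recess; sign-off gave no verdict.

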